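# Refit the steriliser's lid-lock lever

### The arm

A 6-joint arm with a two-finger parallel gripper is mounted at the origin on the work surface. World frame = base frame: x ahead of the robot, y to its left, z up, the work surface at z = 0. Lengths are in mm, angles in rad, forces in N, time in s.
With the tool pointing down it reaches from about 350 to 775 mm from the base axis. Payload 7.3 kg.
Tool frame: the origin (TCP) lies at the very end of the fingers, on their centre line; the grasp point (between the pads) lies 19 mm behind it; z points along the fingers, y is the line along which they close (so a half turn about z gives the same grasp; the last joint's range is limited). The gripper opens to 92 mm and grips with 3 to 60 N. Pads are 19 mm wide; open, the fingers measure 130 mm over their backs; the gripper's body (75 mm by 190 mm) begins 47 mm behind the grasp point.
Start: joints at [1.117, 0.342, 1.524, -0, 1.275, -0.146], TCP at [159.041, 500.351, 226.741] pointing down, gripper open.
Joint ranges: [-2.53, 2.53], [-0.77, 2.02], [0.04, 2.7], [-1, 4.14], [0.28, 2.66], [-3.11, 3.11]. Speed limits (rad/s): [2.57, 2.57, 3.14, 3.14, 3.14, 3.14].

### API

Orientations are given as [roll, pitch, yaw] about the fixed x, y, z axes, in that order (R = Rz(yaw) Ry(pitch) Rx(roll)).
In Python, from plant import bot gives the robot as it stands.
- The arm moves only by the tool jog_arm, never from a script. Its argument "targets" is a list of rows, each an object with "xyz": the shift along the tool's x, y, z as a fraction of full scale, a list of three; "spin": the turn about the tool's z as a fraction of full scale. In form: [{"xyz": [x, y, z], "spin": spin}, ...]. A call has exactly 10 rows; each row shifts and turns the commanded pose from where the row before left it, along the tool's axes as they then stand; what a row does not reach is not made up. Full scale, the value 1, is 80 mm for a shift and 0.1 rad for a turn. A row lasts 1/8 s, in which the tool goes at most 62.5 mm and 10.7 degrees, less where a joint would pass 70% of its speed; a pose out of reach is approached as far as the arm can. A call with a number of a shift or a turn outside -1 to 1 is refused whole. A call with a gripper value outside its range is refused whole. "gripper" is the opening in per cent of the stroke, from 0 (shut) to 100 (fully open), set as the call begins (left out, the last holds). The fingers move at their own pace and stop on an object; the grip force is fixed at half the most. Time passes only in rows, so rows that do not move let the fingers close, or fill a call up. It gives the time, the measured TCP pose, the force, the opening and the grip force at its end, in the units of the state.
- bot.get_obs(): the state, without advancing time (a new reading comes with each control period).
- bot.capture(name): name is "side" or "top"; returns the picture (420x560x3 uint8, blue, green, red); there is no depth.
- bot.get_calibration(name): a dict with "vfov" (degrees; the focal length in pixels is half the picture's height over the tangent of half this angle, whatever the lens; pixels are square), "cx", "cy" (the principal point, pixels), "k1" (the pictures are not rectified: a ray, as slopes to the right and down, at radius r is drawn at 1 + k1 r^2 times it, then the intrinsics apply), "eye" and "rotation" of the camera in the world. Camera axes: x right, y down, z forward; pixel columns grow to the right and rows downward; lengths in mm; the calibration is good to about 2 mm. A picture is of the moment at which its call begins. get_calibration takes no time and is no camera call.
- bot.close_job(): hands the job in; it is judged then, once.
The state is a dict: "time": time; "joint_positions": joint angles; "dq": joint speeds; "tau": joint torques, N m; "tool_pos": TCP position; "tcp_rot": TCP orientation; "contact_force": force on the tool from outside, world axes, zero at the start; "moment": the same for the moment, N m; "grip_width": finger opening in mm; "finger_force": force on a finger pad.
Only numpy, scipy, OpenCV 4.12 (cv2) and the standard library are available. Lean on these libraries where they do the work, as an engineer would, in place of code of your own. Each camera call takes 0.05 s, during which the arm holds its last target. There are 200 camera calls.

### The job

The lid-lock lever of the bottle steriliser was taken off for washing and lies on the counter. Put its hub on the splined spindle in the middle of the steriliser's lid, feeling for the rotation where the splines match, push it gently fully home (never leaning on the steriliser with more than 25 N), then turn it clockwise, seen from above, to the spindle's stop. Let go of it there and leave the other things on the counter as they are.

Things in the scene. Friction and masses are not known exactly. Their poses are not given: they have to be found in the camera images.
- lever: Bare aluminium lock lever, about 180 g, lying hub-down on the counter: a square hub 38 x 38 mm, 34 mm tall, and an arm. Origin: centre of the hub's underside; z up along the hole, x along the arm. The hub's sides facing +y and -y are clear flats to grip. It fits the spindle in any of four quarter turns; all four are right.
- hub_top (a point): Centre of the top of the lever's hub, 34 mm above its origin. Here opens the cross-shaped hole that runs right through: two crossed slots 11 mm wide and 31 mm long, along the lever's x and y.
- lever_knob (a point): Top of the black upright knob (18 mm across, 30 mm tall) at the end of the lever's arm, at x = 96 mm, z = 48 mm of the lever. The arm, 16 mm wide, lies 18 to 26 mm above the hub's underside.
- steriliser: Low white bottle steriliser, fixed to the counter, 220 mm (x) x 200 mm (y), lid top 52 mm high. Origin: centre of its underside, z up, x away from its control panel. A raised grey disc, 68 mm across, in the middle of the lid has its flat top at 55 mm; the spindle stands on it. More than 25 N on any part of it is too much.
- spindle_nose (a point): Tip of the upright steel spindle, 34 mm above the disc; a round nose 13 mm across, its top 4 mm tapered. Below it four ribs (a cross in plan, 28 mm over the ribs, each 8 mm wide) with flat tops 20 mm above the disc. This point does not turn with the spindle: its axes are the steriliser's, the ribs' angle is not measured.
- seat (a point): Centre of the disc's top, foot of the spindle (fixed, steriliser's axes). A seated lever's origin is here, 20 mm higher when it rests on the ribs. The spindle starts at an unknown angle 15 to 72 degrees counter-clockwise of its stop and turns stiffly (0.11 N m). At the stop its ribs, and so the lever's arm, lie along the steriliser's x and y. The fit has about 6 degrees of play either way.
- collar_a: Lower of two stacked white plastic bottle collars, 52 mm across, 16 mm high, origin under its centre. Bystander.
- collar_b: Upper of the two stacked collars, 52 mm across, 16 mm high, origin under its centre. Bystander.
- scoop: Yellow measuring scoop, bowl 42 mm across and 26 mm high, flat handle to -x ending 95 mm from the bowl's centre; origin under the bowl's centre. Bystander.
- baby_bottle: Glass baby bottle lying on its side, 54 mm across, 130 mm long, from x = -70 (base) to 60 mm (neck); origin on the counter under it. Bystander.
- canister: Closed white formula canister, 100 mm across, 130 mm high, origin under its centre. Bystander.
- jug: White mug, 84 mm across, 95 mm high, handle at +y, origin under its centre. Bystander.
- teat_cap: Clear dome cap, 44 mm across, 40 mm high, origin under its centre. Bystander.
Not all that is in view belongs to the job. Leave any purple look-alike of the lever alone.

How it is judged (in metres and radians):
On the way:
1. the lever's hub is seated on the spindle, its splines engaged (z of lever in the frame of seat between -0.003 and 0.004 m and horizontal distance between lever and seat below 0.004 m and angle between lever's own z axis and vertical below 0.08 rad), for 0.2 s.
At the end, for the whole second after the job is handed in: The lever sits level on the spindle, fully home (underside within 4 mm of the disc, on the axis within 4 mm), turned to the clockwise stop (its arm along the steriliser's x or y axis within 0.12 rad), at rest and let go (all of step 1 and (angle between the x axis of lever and the x axis of steriliser, either way round below 0.12 rad or angle between the x axis of lever and the y axis of steriliser, either way round below 0.12 rad) and linear speed of lever below 0.02 m/s); the robot touches nothing.
It fails at once if more than 25 N on the steriliser or its spindle (contact force between anything else and steriliser above 25 N).
It fails at once if a bystander moved by more than 30 mm (distance of any of collar_a, collar_b, scoop, baby_bottle, canister, jug, teat_cap from where it was at the start of the episode above 0.03 m).
It also fails if it takes over 64 s, if anything falls off the work surface, if the arm or the gripper's body presses on something with over 40 N, if the wrist force passes 120 N, or if a joint passes its speed limit or range.

## Working session

There is one attempt and no reset: what is moved stays moved. The work goes in short steps, Python scripts to look and compute and a tool call to move; the robot and the scene stay as the last step left them, time stands still between calls to the robot, and variables do not carry over. Pictures are saved under pics/ and viewed, at most 10 in all, crops included, and the job is handed in when it is done.

Besides the shell and the picture viewer there is one more tool, called after "Call:" as name(argument=value, ...) on one line, values as JSON. jog_arm: Moves the arm, as the interface text tells. Shift numbers are shares of 80 mm and turn numbers shares of 0.1 rad, none past 1 either way. Its arguments: {"type":"object","properties":{"targets":{"type":"array","items":{"type":"object","properties":{"xyz":{"type":"array","items":{"type":"number"}},"spin":{"type":"number"}}}},"gripper":{"type":"number"}},"required":["targets"]}

```bash
mkdir -p pics; ls; python3 - <<'E'
from plant import bot
import cv2
o=bot.get_obs();print(o)
for n in("top","side"):
    print(n,bot.get_calibration(n)); cv2.imwrite(f"pics/{n}0.png",bot.capture(n))
E
```

```text
pics
{'time': 0.0, 'joint_positions': array([ 1.11700076e+00,  3.42726549e-01,  1.52504294e+00, -2.33215071e-05,
        1.27536952e+00, -1.46005358e-01]), 'dq': array([-0.00085885,  0.00034235, -0.00028106, -0.00180422,  0.00090795,
       -0.00036597]), 'tau': array([-3.39857143e-04, -4.31257796e+01, -2.44218367e+01,  7.17212283e-02,
        5.60529891e-02, -1.17321433e-04]), 'tool_pos': array([158.85649367, 499.95764246, 226.03392262]), 'tcp_rot': array([-3.14005951e+00, -2.02911532e-04,  2.83380910e+00]), 'contact_force': array([-0.51709281, -0.37444049, -0.17383421]), 'moment': array([ 0.03450811,  0.0260398 , -0.00462348]), 'finger_force': 0.0, 'grip_width': 91.75677921630054}
top {'vfov': 57.06841597157342, 'cx': 281.1765267703515, 'cy': 213.9293874309984, 'k1': -0.0554246348656304, 'eye': array([ 509.1187988 ,  -32.24899327, 1112.33468529]), 'rotation': array([-3.04592303,  0.00930281, -1.58611409])}
side {'vfov': 50.16908817290875, 'cx': 279.98293008242075, 'cy': 203.9693491040931, 'k1': -0.08897470275195671, 'eye': array([225.78603974, 689.8470903 , 943.29812966]), 'rotation': array([-2.39761128, -0.0110851 , -2.6748394 ])}
```

View pics/top0.png

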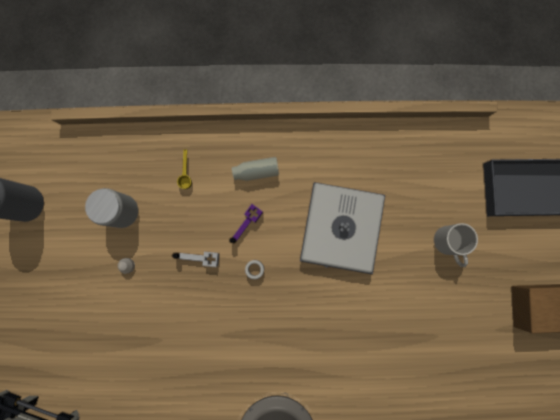

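View pics/side0.png

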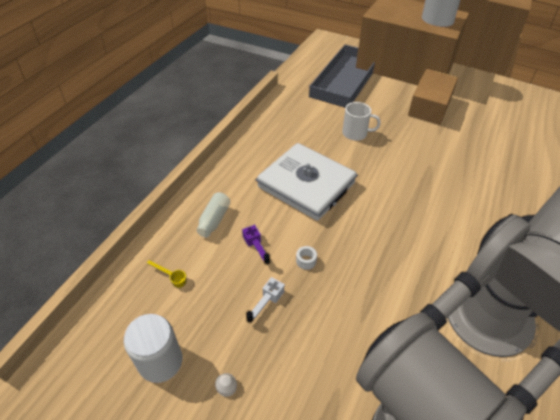

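The top view shows the silver lever's hub at about (210,259) and its knob at (176,256). The spindle is at about (344,227), the purple decoy at (246,223) and the collars at (254,270). Next I'll zoom in on the top view and set up the projection helpers.

```bash
cat > h.py <<'E'
import numpy as np, cv2
from scipy.spatial.transform import Rotation as R
from plant import bot
def cal(n):
    c=bot.get_calibration(n); f=210/np.tan(np.radians(c["vfov"]/2))
    return c,f,R.from_euler("xyz",c["rotation"]).as_matrix()
def proj(n,P):
    c,f,M=cal(n); p=(np.atleast_2d(P)-c["eye"])@M; s=p[:,:2]/p[:,2:]
    s=s*(1+c["k1"]*(s**2).sum(1,keepdims=True)); return s*f+[c["cx"],c["cy"]]
def ray(n,px):
    c,f,M=cal(n); d=(np.asarray(px,float)-[c["cx"],c["cy"]])/f; s=d.copy()
    for _ in range(20): s=d/(1+c["k1"]*(s@s))
    return c["eye"],M@np.r_[s,1]
def onz(n,px,z):
    e,d=ray(n,px); return (e+d*(z-e[2])/d[2])[:2]
def crop(src,x,y,w,h,k,out):
    cv2.imwrite(out,cv2.resize(src[y:y+h,x:x+w],None,fx=k,fy=k,interpolation=cv2.INTER_CUBIC))
E
python3 - <<'E'
from h import *
t=cv2.imread("pics/top0.png");s=cv2.imread("pics/side0.png")
a=lambda i,x,y,w,h:cv2.resize(i[y:y+h,x:x+w],None,fx=6,fy=6,interpolation=cv2.INTER_CUBIC)
top=np.hstack([a(t,168,230,60,50),a(t,314,202,60,50)]); bot_=np.hstack([a(s,240,272,60,50),a(s,277,145,60,50)])
cv2.imwrite("pics/z.png",np.vstack([top,bot_]))
for n,k,h,sp,nose in(("top",(176,256),(210,259),(344,227),(344,226)),):
    print("knob",onz(n,k,48),"hub",onz(n,h,34),"disc",onz(n,sp,55))
print("steril corners",[onz("top",p,52).round() for p in((315,183),(384,193),(372,272),(302,262))])
print("side knob,hub,nose",onz("side",(249,316),48),onz("side",(273,287),34),onz("side",(308,173),55))
E
```

```text
knob [499.47025211 268.13544076] hub [489.83285193 176.4049993 ] disc [ 571.9415563  -195.62993037]
steril corners [array([ 696., -119.]), array([ 665., -310.]), array([ 448., -269.]), array([478., -79.])]
side knob,hub,nose [496.98760376 282.06214235] [488.23346457 183.22159002] [ 567.78888068 -190.03735445]
```

View pics/z.png

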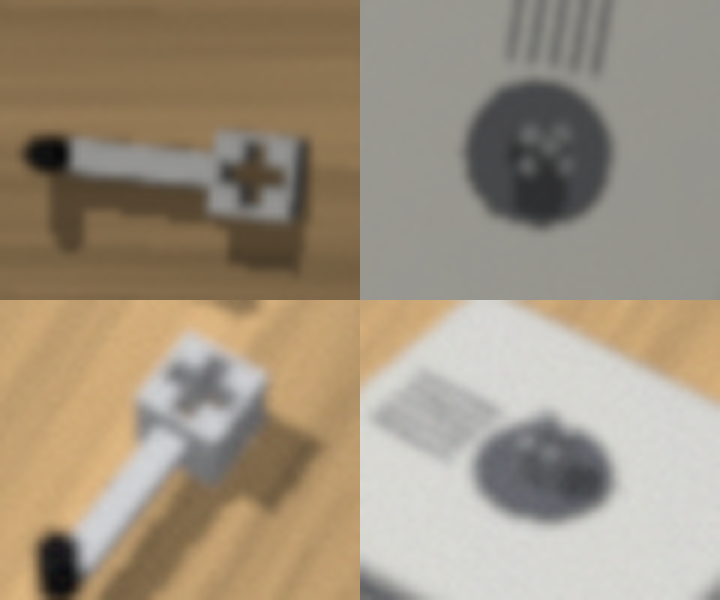

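The zoom gives the hub's cross centre at about (209.6,258.8) in the top view and (273,286) in the side view. The disc centre is at about (343.3,227.1) in the top view and (307,173) in the side view. The ribs lie at roughly 45° to the image axes. Next I'll refine these by least squares.

```bash
python3 - <<'E'
from h import *
from scipy.optimize import least_squares as ls
T=lambda u,v:(168+(u+.5)/6-.5,230+(v+.5)/6-.5)
S=lambda u,v:(240+(u+.5)/6-.5,272+(v-300+.5)/6-.5)
top=[T(217,130),T(300,137),T(290,221),T(206,214)]; sd=[S(192,330),S(268,378),S(210,440),S(138,398)]
th=np.mean(top,0);sh=np.mean(sd,0);tk=T(42,153);sk=S(57,545)
def tri(a,b,z=None):
    f=lambda p:np.r_[proj("top",p)[0]-a,proj("side",p)[0]-b]
    r=ls(f,[500,0,50]);return r.x.round(1),r.fun.round(2)
print("hub3d",tri(th,sh),onz("top",th,34),onz("side",sh,34)); print("knob3d",tri(tk,sk),onz("top",tk,48),onz("side",sk,48))
# disc & plate
for n in("top","side"):
    im=cv2.imread(f"pics/{n}0.png");g=cv2.cvtColor(im,cv2.COLOR_BGR2GRAY)
    x,y=((314,202) if n=="top" else (277,145)); c=g[y:y+50,x:x+60]
    c=cv2.resize(c,None,fx=8,fy=8,interpolation=cv2.INTER_CUBIC); th_=110 if n=="top" else 165
    m=(c<th_).astype(np.uint8); cs,_=cv2.findContours(m,0,1)
    for k in cs:
        if cv2.contourArea(k)>6000:
            h=cv2.convexHull(k);e=cv2.fitEllipse(h)
            p=np.array([x,y])+(np.array(e[0])+.5)/8-.5
            print(n,"disc px",p,np.array(e[1])/8,e[2],onz(n,p,55))
q=np.array([onz("top",p,52) for p in((315,183),(384,193),(372,272),(302,262))])
print("plate",q.mean(0),np.linalg.norm(np.roll(q,-1,0)-q,axis=1),[np.degrees(np.arctan2(*(d[::-1]))).round(1) for d in np.roll(q,-1,0)-q])
U=lambda u,v:(314+(u-360+.5)/6-.5,202+(v+.5)/6-.5)
r=np.array([onz("top",U(*p),75) for p in((531,133),(563,130),(529,165),(567,165))]);print("ribs",r.round(1),r.mean(0))
print([np.degrees(np.arctan2(*(d[::-1]))).round(0) for d in r-r.mean(0)])
E
```

```text
hub3d (array([490.3, 177.9,  29.4]), array([-0.01, -0.02,  0.02,  0.  ])) [490.30234189 176.98857349] [488.97491745 180.49920278]
knob3d (array([502. , 272.9,  45.2]), array([-0., -0.,  0.,  0.])) [502.03714935 272.10851311] [501.18248296 274.20043652]
top disc px [343.24103355 227.28208923] [24.26759911 24.67142296] 153.55258178710938 [ 571.20180916 -193.52327173]
side disc px [307.17587662 173.039217  ] [17.59218597 23.40894508] 96.02115631103516 [ 569.8301396  -188.79095484]
plate [ 571.7750246 -194.3242528] [193.60893878 220.62108081 192.65308686 221.1713711 ] [np.float64(-99.2), np.float64(169.2), np.float64(80.9), np.float64(-10.6)]
ribs [[ 579.6 -187.6]
 [ 580.7 -202.1]
 [ 565.2 -186.3]
 [ 565.  -203.4]] [ 572.62856709 -194.84384917]
[np.float64(46.0), np.float64(-42.0), np.float64(131.0), np.float64(-132.0)]
```

The lever is at about (490,178), yaw 83°. The disc is at (571,-192), its stop axes at about -10°, and the ribs at about 44°. I'll move above the hub.

Call:
jog_arm(targets=[{"xyz": [-0.516,-0.258,0.08],"spin": 0},{"xyz": [-0.516,-0.258,0.08],"spin": 0},{"xyz": [-0.516,-0.258,0.08],"spin": 0},{"xyz": [-0.516,-0.258,0.08],"spin": 0},{"xyz": [-0.516,-0.258,0.08],"spin": 0},{"xyz": [-0.516,-0.258,0.08],"spin": 0},{"xyz": [-0.516,-0.258,0.08],"spin": 0},{"xyz": [-0.516,-0.258,0.08],"spin": 0},{"xyz": [-0.516,-0.258,0.08],"spin": 0},{"xyz": [-0.516,-0.258,0.08],"spin": 0}])

```text
time: 1.35
tool_pos: [490.7, 177.3, 162.2]
tcp_rot: [-3.141, -0.001, 2.834]
contact_force: [1.4, 1.8, -0.6]
grip_width: 92.0
finger_force: 0.0
```

Call:
jog_arm(targets=[{"xyz": [0,0,0],"spin": 1},{"xyz": [0,0,0],"spin": 1},{"xyz": [0,0,0],"spin": 1},{"xyz": [0,0,0],"spin": 1},{"xyz": [0,0,0],"spin": 1},{"xyz": [0,0,0],"spin": 1},{"xyz": [0,0,0],"spin": 1},{"xyz": [0,0,0],"spin": 1},{"xyz": [0,0,0],"spin": 1},{"xyz": [0,0,0],"spin": 1}])

```text
time: 2.6
tool_pos: [489.6, 178.5, 162.3]
tcp_rot: [-3.141, -0.0, 1.831]
contact_force: [0.4, -0.4, 0.3]
grip_width: 91.9
finger_force: 0.0
```

Call:
jog_arm(targets=[{"xyz": [0,0,0],"spin": 1},{"xyz": [0,0,0],"spin": 1},{"xyz": [0,0,0],"spin": 1},{"xyz": [0,0,0],"spin": 0.86},{"xyz": [0,0,0],"spin": 0},{"xyz": [0,0,0.25],"spin": 0},{"xyz": [0,0,0.25],"spin": 0},{"xyz": [0,0,0.25],"spin": 0},{"xyz": [0,0,0.25],"spin": 0},{"xyz": [0,0,0],"spin": 0}])

```text
time: 3.85
tool_pos: [488.8, 178.3, 81.4]
tcp_rot: [-3.138, 0.001, 1.449]
contact_force: [1.1, 0.1, -0.1]
grip_width: 92.1
finger_force: 0.0
```

```bash
python3 - <<'E'
from h import *
t=bot.capture("top");s=bot.capture("side")
a=lambda i,x,y,w,h:cv2.resize(i[y:y+h,x:x+w],None,fx=5,fy=5,interpolation=cv2.INTER_CUBIC)
P=bot.get_obs()["tool_pos"]
for n,i,x,y in(("top",t,165,215),("side",s,225,225)):
    p=proj(n,P)[0];q=proj(n,[P[0],P[1],34])[0]
    print(n,(p-[x,y])*5,(q-[x,y])*5)
cv2.imwrite("pics/c1.png",np.hstack([a(t,165,205,75,100),a(s,225,225,80,100)]))
E
```

```text
top [203.00006873 221.35407948] [220.95249903 219.49221937]
side [240.78595934 243.00400755] [240.8266144  301.10199898]
```

View pics/c1.png

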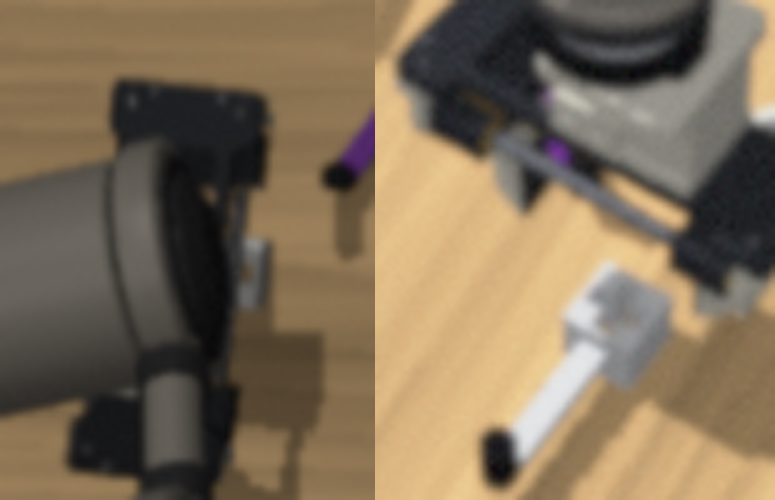

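The side view shows the gripper straddling the hub, with the cross at about (242,312) in the crop. That agrees with the projection, so I'll descend and grip.

Call:
jog_arm(targets=[{"xyz": [0,0,0.25],"spin": 0},{"xyz": [0,0,0.25],"spin": 0},{"xyz": [0,0,0.2],"spin": 0},{"xyz": [0,0,0.15],"spin": 0},{"xyz": [0,0,0.08],"spin": 0},{"xyz": [0,0,0],"spin": 0},{"xyz": [0,0,0],"spin": 0},{"xyz": [0,0,0],"spin": 0},{"xyz": [0,0,0],"spin": 0},{"xyz": [0,0,0],"spin": 0}])

```text
time: 5.2
tool_pos: [490.0, 178.6, 8.5]
tcp_rot: [3.141, -0.0, 1.448]
contact_force: [-0.3, 0.3, -1.1]
grip_width: 91.9
finger_force: 0.0
```

Call:
jog_arm(gripper=0, targets=[{"xyz": [0,0,0],"spin": 0},{"xyz": [0,0,0],"spin": 0},{"xyz": [0,0,0],"spin": 0},{"xyz": [0,0,0],"spin": 0},{"xyz": [0,0,0],"spin": 0},{"xyz": [0,0,0],"spin": 0},{"xyz": [0,0,0],"spin": 0},{"xyz": [0,0,0],"spin": 0},{"xyz": [0,0,0],"spin": 0},{"xyz": [0,0,0],"spin": 0}])

```text
time: 6.45
tool_pos: [490.0, 178.6, 8.3]
tcp_rot: [3.141, -0.0, 1.448]
contact_force: [-0.1, 0.1, 0.2]
grip_width: 37.4
finger_force: 30.0
```

Call:
jog_arm(targets=[{"xyz": [0,0,-0.1],"spin": 0},{"xyz": [0,0,-0.2],"spin": 0},{"xyz": [0,0,-0.3],"spin": 0},{"xyz": [0,0,-0.3],"spin": 0},{"xyz": [0,0,-0.3],"spin": 0},{"xyz": [0,0,-0.3],"spin": 0},{"xyz": [0,0,0],"spin": 0},{"xyz": [0,0,0],"spin": 0},{"xyz": [0,0,0],"spin": 0},{"xyz": [0,0,0],"spin": 0}])

```text
time: 7.7
tool_pos: [489.5, 178.5, 127.5]
tcp_rot: [-3.14, 0.0, 1.448]
contact_force: [-0.1, -1.2, -1.8]
grip_width: 37.5
finger_force: 30.0
```

```bash
python3 - <<'E'
from h import *
s=bot.capture("side");t=bot.capture("top")
o=bot.get_obs();P=o["tool_pos"];y=o["tcp_rot"][2]
k=[P[0]+96*np.cos(y),P[1]+96*np.sin(y),P[2]-8.3+48]
for n,i in(("side",s),("top",t)):
    h=proj(n,[P[0],P[1],P[2]-8.3+34])[0];kk=proj(n,k)[0];x0,y0=(h-[45,45]).astype(int)
    crop(i,x0,y0,90,90,6,f"pics/g_{n}.png");print(n,x0,y0,(h-[x0,y0])*6,(kk-[x0,y0])*6)
a=cv2.imread("pics/g_side.png");cv2.imwrite("pics/g.png",a)
print(P,y)
E
```

```text
side 228 210 [272.1699086  272.50432978] [111.76795186 438.46093975]
top 154 215 [275.23222373 270.31767062] [ 36.80675338 244.87256956]
[489.69001413 178.53296059 127.78809036] 1.4477720397392577
```

View pics/g.png

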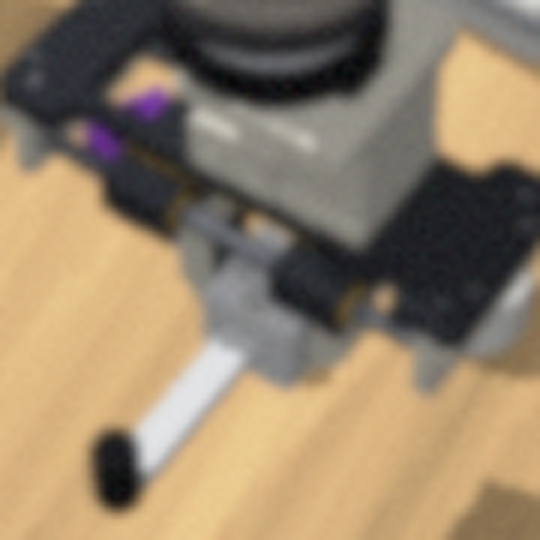

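The side view shows the lever gripped and level, with the knob top at about (115,444) in the crop against a prediction of (112,438). I'll work out how far it slid in the grip and the move to the spindle.

```bash
python3 - <<'E'
from h import *
S=lambda u,v:(240+(u+.5)/6-.5,272+(v-300+.5)/6-.5)
b=onz("side",S(57,545+1),48); a=onz("side",(228+(115.5)/6-.5,210+444.5/6-.5),48+119.2)
print("before",b,"after",a,"slide",a-b,"true knob if centred",489.7+96*np.cos(1.448),178.5+96*np.sin(1.448))
t=bot.capture("top");cv2.imwrite("pics/t2.png",t)
E
```

```text
before [500.97865345 274.56407055] after [500.75893336 274.58953716] slide [-0.21972009  0.02546661] true knob if centred 501.45884348995514 273.7771200224836
```

Call:
jog_arm(targets=[{"xyz": [-0.25,0.09,0],"spin": 0},{"xyz": [-0.5,0.175,0],"spin": 0},{"xyz": [-0.5,0.175,0],"spin": 0},{"xyz": [-0.5,0.175,0],"spin": 0},{"xyz": [-0.5,0.175,0],"spin": 0},{"xyz": [-0.5,0.175,0],"spin": 0},{"xyz": [-0.5,0.175,0],"spin": 0},{"xyz": [-0.5,0.175,0],"spin": 0},{"xyz": [-0.5,0.175,0],"spin": 0},{"xyz": [-0.215,0.088,0],"spin": 0}])

```text
time: 9.1
tool_pos: [571.5, -193.6, 128.0]
tcp_rot: [3.142, 0.0, 1.446]
contact_force: [0.2, 0.2, -1.4]
grip_width: 37.8
finger_force: 30.0
```

Call:
jog_arm(targets=[{"xyz": [0,0,0],"spin": 0.5},{"xyz": [0,0,0],"spin": 1},{"xyz": [0,0,0],"spin": 1},{"xyz": [0,0,0],"spin": 1},{"xyz": [0,0,0],"spin": 1},{"xyz": [0,0,0],"spin": 1},{"xyz": [0,0,0],"spin": 1},{"xyz": [0,0,0],"spin": 0.3},{"xyz": [0,0,0],"spin": 0},{"xyz": [0,0,0],"spin": 0}])

```text
time: 10.35
tool_pos: [571.4, -191.2, 128.3]
tcp_rot: [-3.141, -0.0, 0.769]
contact_force: [-0.7, -1.0, -1.3]
grip_width: 37.6
finger_force: 30.0
```

```bash
python3 - <<'E'
from h import *
s=bot.capture("side");o=bot.get_obs();P=o["tool_pos"];y=o["tcp_rot"][2];print(P,y,o["contact_force"],o["moment"],o["joint_positions"])
x0,y0=235,95;crop(s,x0,y0,130,100,6,"pics/s3.png")
for q in([571,-191.5,55],[571,-191.5,89],[P[0],P[1],P[2]-8.3],[P[0]+96*np.cos(y),P[1]+96*np.sin(y),P[2]+39.7]): print((proj("side",q)[0]-[x0,y0]+.5)*6)
E
```

```text
[ 571.37324886 -191.27236519  128.28519407] 0.7688287317883304 [-0.50134596  0.73334225 -2.04974296] [-0.07788391  0.17038535 -0.00398806] [-4.50236881e-01  5.70392117e-01  1.43682202e+00  1.33906893e-04
  1.13445401e+00  3.51674111e-01]
[436.16272823 467.01814081]
[440.13512813 414.48624291]
[442.94487486 364.86194131]
[244.92907936 323.7244612 ]
```

View pics/s3.png

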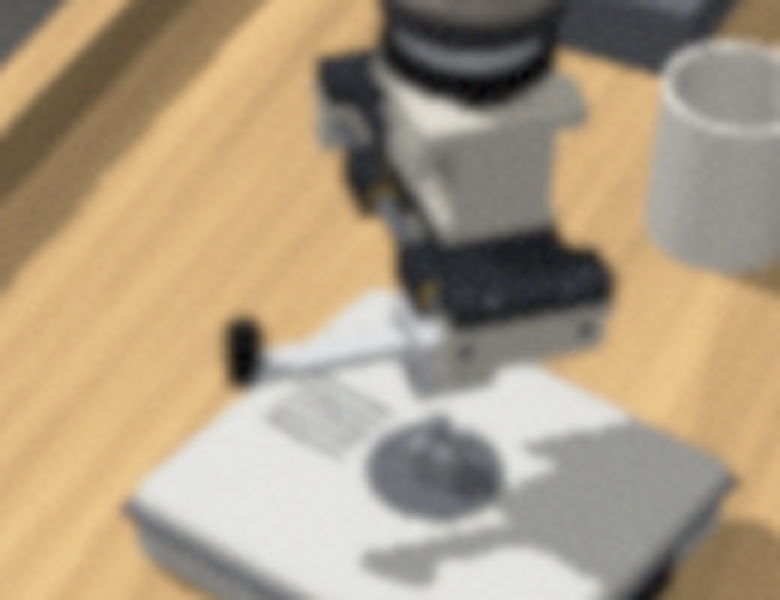

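The knob and disc line up with the projection (knob at 245,325, disc at 435,470). I'll come down close above the nose, then feel downward gently.

Call:
jog_arm(targets=[{"xyz": [0,0,0.1],"spin": 0},{"xyz": [0,0,0.1],"spin": 0},{"xyz": [0,0,0.08],"spin": 0},{"xyz": [0,0,0.05],"spin": 0},{"xyz": [0,0,0.02],"spin": 0},{"xyz": [0,0,0],"spin": 0},{"xyz": [0,0,0],"spin": 0},{"xyz": [0,0,0],"spin": 0},{"xyz": [0,0,0],"spin": 0},{"xyz": [0,0,0],"spin": 0}])

```text
time: 11.65
tool_pos: [571.4, -191.4, 100.4]
tcp_rot: [3.142, -0.0, 0.768]
contact_force: [0.6, -0.8, -1.7]
grip_width: 37.8
finger_force: 30.0
```

Call:
jog_arm(targets=[{"xyz": [0,0,0.007],"spin": 0},{"xyz": [0,0,0.007],"spin": 0},{"xyz": [0,0,0.007],"spin": 0},{"xyz": [0,0,0.007],"spin": 0},{"xyz": [0,0,0.007],"spin": 0},{"xyz": [0,0,0.007],"spin": 0},{"xyz": [0,0,0.007],"spin": 0},{"xyz": [0,0,0.007],"spin": 0},{"xyz": [0,0,0],"spin": 0},{"xyz": [0,0,0],"spin": 0}])

```text
time: 12.9
tool_pos: [571.4, -191.4, 95.8]
tcp_rot: [-3.142, -0.0, 0.768]
contact_force: [-0.5, -0.3, -1.8]
grip_width: 38.0
finger_force: 30.0
```

Call:
jog_arm(targets=[{"xyz": [0,0,0.006],"spin": 0},{"xyz": [0,0,0.006],"spin": 0},{"xyz": [0,0,0.006],"spin": 0},{"xyz": [0,0,0.006],"spin": 0},{"xyz": [0,0,0.006],"spin": 0},{"xyz": [0,0,0],"spin": 0},{"xyz": [0,0,0],"spin": 0},{"xyz": [0,0,0],"spin": 0},{"xyz": [0,0,0],"spin": 0},{"xyz": [0,0,0],"spin": 0}])

```text
time: 14.15
tool_pos: [571.4, -191.4, 93.4]
tcp_rot: [-3.142, -0.0, 0.768]
contact_force: [-0.7, 0.8, -1.0]
grip_width: 38.0
finger_force: 30.0
```

Call:
jog_arm(targets=[{"xyz": [0,0,0.006],"spin": 0},{"xyz": [0,0,0.006],"spin": 0},{"xyz": [0,0,0.006],"spin": 0},{"xyz": [0,0,0.006],"spin": 0},{"xyz": [0,0,0.006],"spin": 0},{"xyz": [0,0,0],"spin": 0},{"xyz": [0,0,0],"spin": 0},{"xyz": [0,0,0],"spin": 0},{"xyz": [0,0,0],"spin": 0},{"xyz": [0,0,0],"spin": 0}])

```text
time: 15.4
tool_pos: [571.4, -191.4, 91.0]
tcp_rot: [-3.142, -0.0, 0.768]
contact_force: [0.1, -0.7, -1.3]
grip_width: 37.9
finger_force: 30.0
```

The nose is in the hole with no side force. I'll continue toward the ribs.

Call:
jog_arm(targets=[{"xyz": [0,0,0.008],"spin": 0},{"xyz": [0,0,0.008],"spin": 0},{"xyz": [0,0,0.008],"spin": 0},{"xyz": [0,0,0.008],"spin": 0},{"xyz": [0,0,0.008],"spin": 0},{"xyz": [0,0,0.008],"spin": 0},{"xyz": [0,0,0.008],"spin": 0},{"xyz": [0,0,0.008],"spin": 0},{"xyz": [0,0,0],"spin": 0},{"xyz": [0,0,0],"spin": 0}])

```text
time: 16.65
tool_pos: [571.4, -191.4, 85.9]
tcp_rot: [-3.141, -0.0, 0.768]
contact_force: [-0.3, -0.6, -2.7]
grip_width: 37.8
finger_force: 30.0
```

Call:
jog_arm(targets=[{"xyz": [0,0,0.007],"spin": 0},{"xyz": [0,0,0.007],"spin": 0},{"xyz": [0,0,0.007],"spin": 0},{"xyz": [0,0,0.007],"spin": 0},{"xyz": [0,0,0.007],"spin": 0},{"xyz": [0,0,0.005],"spin": 0},{"xyz": [0,0,0],"spin": 0},{"xyz": [0,0,0],"spin": 0},{"xyz": [0,0,0],"spin": 0},{"xyz": [0,0,0],"spin": 0}])

```text
time: 17.9
tool_pos: [571.5, -191.5, 82.7]
tcp_rot: [3.141, -0.0, 0.768]
contact_force: [0.6, -1.5, -1.9]
grip_width: 37.9
finger_force: 30.0
```

Call:
jog_arm(targets=[{"xyz": [0,0,0.004],"spin": 0},{"xyz": [0,0,0.004],"spin": 0},{"xyz": [0,0,0.004],"spin": 0},{"xyz": [0,0,0.004],"spin": 0},{"xyz": [0,0,0],"spin": 0},{"xyz": [0,0,0],"spin": 0},{"xyz": [0,0,0],"spin": 0},{"xyz": [0,0,0],"spin": 0},{"xyz": [0,0,0],"spin": 0},{"xyz": [0,0,0],"spin": 0}])

```text
time: 19.15
tool_pos: [571.5, -191.4, 81.4]
tcp_rot: [3.141, -0.0, 0.768]
contact_force: [1.4, -2.0, -0.8]
grip_width: 38.2
finger_force: 30.0
```

Call:
jog_arm(targets=[{"xyz": [0,0,0.004],"spin": 0},{"xyz": [0,0,0.004],"spin": 0},{"xyz": [0,0,0.004],"spin": 0},{"xyz": [0,0,0.004],"spin": 0},{"xyz": [0,0,0],"spin": 0},{"xyz": [0,0,0],"spin": 0},{"xyz": [0,0,0],"spin": 0},{"xyz": [0,0,0],"spin": 0},{"xyz": [0,0,0],"spin": 0},{"xyz": [0,0,0],"spin": 0}])

```text
time: 20.4
tool_pos: [571.4, -191.5, 80.2]
tcp_rot: [3.141, -0.0, 0.768]
contact_force: [1.8, -2.8, -0.5]
grip_width: 37.8
finger_force: 30.0
```

The hub is 3 mm below the rib tops with almost no axial force, so the splines have engaged. I'll ease toward the small side force and continue down.

Call:
jog_arm(targets=[{"xyz": [0,0.006,0.005],"spin": 0},{"xyz": [0,0,0.006],"spin": 0},{"xyz": [0,0,0.006],"spin": 0},{"xyz": [0,0,0.006],"spin": 0},{"xyz": [0,0,0.006],"spin": 0},{"xyz": [0,0,0.006],"spin": 0},{"xyz": [0,0,0.006],"spin": 0},{"xyz": [0,0,0.006],"spin": 0},{"xyz": [0,0,0],"spin": 0},{"xyz": [0,0,0],"spin": 0}])

```text
time: 21.65
tool_pos: [571.6, -191.6, 76.2]
tcp_rot: [-3.141, 0.0, 0.768]
contact_force: [0.9, -0.3, -1.9]
grip_width: 37.9
finger_force: 30.0
```

```bash
python3 -c "
from plant import bot
o=bot.get_obs();print(o['contact_force'],o['moment'],o['tool_pos'])"
```

```text
[ 0.93994385 -0.29633796 -1.94687252] [-0.21956261 -0.02811232  0.02629262] [ 571.55732674 -191.63416015   76.21772842]
```

Call:
jog_arm(targets=[{"xyz": [0,0,0.008],"spin": 0},{"xyz": [0,0,0.008],"spin": 0},{"xyz": [0,0,0.008],"spin": 0},{"xyz": [0,0,0.008],"spin": 0},{"xyz": [0,0,0.008],"spin": 0},{"xyz": [0,0,0.008],"spin": 0},{"xyz": [0,0,0.008],"spin": 0},{"xyz": [0,0,0.008],"spin": 0},{"xyz": [0,0,0],"spin": 0},{"xyz": [0,0,0],"spin": 0}])

```text
time: 22.9
tool_pos: [571.6, -191.7, 71.2]
tcp_rot: [-3.141, -0.0, 0.768]
contact_force: [0.2, -0.4, -2.0]
grip_width: 37.8
finger_force: 30.0
```

Call:
jog_arm(targets=[{"xyz": [0,0,0.008],"spin": 0},{"xyz": [0,0,0.008],"spin": 0},{"xyz": [0,0,0.008],"spin": 0},{"xyz": [0,0,0.008],"spin": 0},{"xyz": [0,0,0.008],"spin": 0},{"xyz": [0,0,0.008],"spin": 0},{"xyz": [0,0,0],"spin": 0},{"xyz": [0,0,0],"spin": 0},{"xyz": [0,0,0],"spin": 0},{"xyz": [0,0,0],"spin": 0}])

```text
time: 24.15
tool_pos: [571.7, -191.7, 67.4]
tcp_rot: [-3.142, -0.0, 0.768]
contact_force: [-0.4, -0.5, -1.1]
grip_width: 37.8
finger_force: 30.0
```

Call:
jog_arm(targets=[{"xyz": [0,0,0.006],"spin": 0},{"xyz": [0,0,0.006],"spin": 0},{"xyz": [0,0,0.006],"spin": 0},{"xyz": [0,0,0.006],"spin": 0},{"xyz": [0,0,0.006],"spin": 0},{"xyz": [0,0,0.004],"spin": 0},{"xyz": [0,0,0],"spin": 0},{"xyz": [0,0,0],"spin": 0},{"xyz": [0,0,0],"spin": 0},{"xyz": [0,0,0],"spin": 0}])

```text
time: 25.4
tool_pos: [571.7, -191.7, 64.7]
tcp_rot: [-3.142, -0.0, 0.768]
contact_force: [-0.5, 0.4, -1.9]
grip_width: 37.6
finger_force: 30.0
```

Call:
jog_arm(targets=[{"xyz": [0,0,0.003],"spin": 0},{"xyz": [0,0,0.003],"spin": 0},{"xyz": [0,0,0.003],"spin": 0},{"xyz": [0,0,0.003],"spin": 0},{"xyz": [0,0,0],"spin": 0},{"xyz": [0,0,0],"spin": 0},{"xyz": [0,0,0],"spin": 0},{"xyz": [0,0,0],"spin": 0},{"xyz": [0,0,0],"spin": 0},{"xyz": [0,0,0],"spin": 0}])

```text
time: 26.65
tool_pos: [571.7, -191.7, 63.7]
tcp_rot: [-3.142, -0.0, 0.768]
contact_force: [0.4, -0.1, -1.6]
grip_width: 37.2
finger_force: 30.0
```

The hub is seated, with its underside at about 55.4. I'll start turning clockwise and watch the moment.

Call:
jog_arm(targets=[{"xyz": [0,0,0.003],"spin": 0.2},{"xyz": [0,0,0],"spin": 0.3},{"xyz": [0,0,0],"spin": 0.3},{"xyz": [0,0,0],"spin": 0.3},{"xyz": [0,0,0],"spin": 0.3},{"xyz": [0,0,0],"spin": 0.3},{"xyz": [0,0,0],"spin": 0.3},{"xyz": [0,0,0],"spin": 0.3},{"xyz": [0,0,0],"spin": 0.2},{"xyz": [0,0,0],"spin": 0}])

```text
time: 27.9
tool_pos: [571.8, -191.9, 63.6]
tcp_rot: [3.141, -0.0, 0.518]
contact_force: [0.0, -5.2, -1.0]
grip_width: 37.6
finger_force: 30.0
```

```bash
python3 -c "
from plant import bot
o=bot.get_obs();print(o['contact_force'],o['moment'],o['tool_pos'],o['tcp_rot'])"
```

```text
[ 0.04940815 -5.23563338 -0.96747369] [-0.92544947  0.25264386  0.11256339] [ 571.79788639 -191.89167845   63.60585862] [ 3.14125469e+00 -1.43747067e-04  5.17549162e-01]
```

Call:
jog_arm(targets=[{"xyz": [-0.004,0.0065,0],"spin": 0.2},{"xyz": [0,0,0],"spin": 0.4},{"xyz": [0,0,0],"spin": 0.5},{"xyz": [0,0,0],"spin": 0.5},{"xyz": [0,0,0],"spin": 0.5},{"xyz": [0,0,0],"spin": 0.5},{"xyz": [0,0,0],"spin": 0.5},{"xyz": [0,0,0],"spin": 0.5},{"xyz": [0,0,0],"spin": 0.4},{"xyz": [0,0,0],"spin": 0}])

```text
time: 29.15
tool_pos: [571.8, -191.9, 63.5]
tcp_rot: [-3.141, -0.0, 0.118]
contact_force: [0.6, -1.4, -0.6]
grip_width: 37.8
finger_force: 30.0
```

```bash
python3 -c "
from plant import bot
o=bot.get_obs();print(o['contact_force'],o['moment'],o['tool_pos'],o['tcp_rot'])"
```

```text
[ 0.62421041 -1.391724   -0.60995745] [-0.35074828  0.19925402  0.06461927] [ 571.77284103 -191.88430636   63.53345036] [-3.14088084e+00 -2.27979513e-04  1.17691198e-01]
```

Call:
jog_arm(targets=[{"xyz": [0,0,0],"spin": 0.3},{"xyz": [0,0,0],"spin": 0.3},{"xyz": [0,0,0],"spin": 0.3},{"xyz": [0,0,0],"spin": 0.3},{"xyz": [0,0,0],"spin": 0.3},{"xyz": [0,0,0],"spin": 0.3},{"xyz": [0,0,0],"spin": 0.3},{"xyz": [0,0,0],"spin": 0.3},{"xyz": [0,0,0],"spin": 0},{"xyz": [0,0,0],"spin": 0}])

```text
time: 30.4
tool_pos: [571.5, -192.1, 63.4]
tcp_rot: [-3.141, 0.0, -0.122]
contact_force: [-1.8, 2.1, 0.3]
grip_width: 37.9
finger_force: 30.0
```

```bash
python3 -c "
from plant import bot
o=bot.get_obs();print(o['contact_force'],o['moment'],o['tool_pos'],o['tcp_rot'])"
```

```text
[-1.79663218  2.09850319  0.27030794] [ 0.27386104  0.48664899 -0.00879934] [ 571.52987349 -192.07759273   63.37636654] [-3.14107399e+00  4.68844860e-04 -1.22084621e-01]
```

Call:
jog_arm(targets=[{"xyz": [0,0,0],"spin": 0.2},{"xyz": [0,0,0],"spin": 0.2},{"xyz": [0,0,0],"spin": 0.2},{"xyz": [0,0,0],"spin": 0},{"xyz": [0,0,0],"spin": 0},{"xyz": [0,0,0],"spin": 0},{"xyz": [0,0,0],"spin": 0},{"xyz": [0,0,0],"spin": 0},{"xyz": [0,0,0],"spin": 0},{"xyz": [0,0,0],"spin": 0}])

```text
time: 31.65
tool_pos: [571.6, -192.1, 63.4]
tcp_rot: [-3.141, 0.0, -0.182]
contact_force: [-2.1, 4.4, 0.4]
grip_width: 38.0
finger_force: 30.0
```

```bash
python3 -c "
from plant import bot
o=bot.get_obs();print(o['contact_force'],o['moment'],o['tool_pos'],o['tcp_rot'])"
```

```text
[-2.07485638  4.37733843  0.41145808] [0.76692874 0.60474424 0.01052889] [ 571.55969211 -192.09570957   63.4050374 ] [-3.14115183e+00  3.93943261e-04 -1.82197502e-01]
```

Call:
jog_arm(targets=[{"xyz": [-0.004,-0.006,0],"spin": 0},{"xyz": [0,0,0],"spin": 0.2},{"xyz": [0,0,0],"spin": 0.2},{"xyz": [0,0,0],"spin": 0.1},{"xyz": [0,0,0],"spin": 0},{"xyz": [0,0,0],"spin": 0},{"xyz": [0,0,0],"spin": 0},{"xyz": [0,0,0],"spin": 0},{"xyz": [0,0,0],"spin": 0},{"xyz": [0,0,0],"spin": 0}])

```text
time: 32.9
tool_pos: [571.5, -192.0, 63.5]
tcp_rot: [3.141, -0.0, -0.232]
contact_force: [-1.1, -0.3, -3.9]
grip_width: 38.1
finger_force: 30.0
```

```bash
python3 -c "
from plant import bot
o=bot.get_obs();print(o['contact_force'],o['moment'],o['tool_pos'],o['tcp_rot'])"
```

```text
[-1.06633787 -0.27960332 -3.91378176] [0.01756759 0.27249729 0.05293821] [ 571.49332826 -191.97328762   63.46201144] [ 3.14148351e+00 -1.57357605e-04 -2.32229087e-01]
```

Call:
jog_arm(targets=[{"xyz": [0,0,0],"spin": 0.1},{"xyz": [0,0,0],"spin": 0.1},{"xyz": [0,0,0],"spin": 0.1},{"xyz": [0,0,0],"spin": 0},{"xyz": [0,0,0],"spin": 0},{"xyz": [0,0,0],"spin": 0},{"xyz": [0,0,0],"spin": 0},{"xyz": [0,0,0],"spin": 0},{"xyz": [0,0,0],"spin": 0},{"xyz": [0,0,0],"spin": 0}])

```text
time: 34.15
tool_pos: [571.5, -191.9, 63.5]
tcp_rot: [3.142, -0.0, -0.262]
contact_force: [-0.2, -1.0, -5.2]
grip_width: 37.7
finger_force: 30.0
```

```bash
python3 - <<'E'
from h import *
o=bot.get_obs();print(o['contact_force'],o['moment'],o['tool_pos'],o['tcp_rot'])
s=bot.capture("side");x0,y0=245,110;crop(s,x0,y0,120,100,6,"pics/s4.png")
P=o["tool_pos"]
for y in(-.18,-.262): print((proj("side",[P[0]+96*np.cos(y),P[1]+96*np.sin(y),P[2]+39.7])[0]-[x0,y0]+.5)*6)
E
```

```text
[-0.23996724 -1.04599841 -5.21874613] [-0.28854742  0.20223612  0.10673693] [ 571.49416403 -191.89102051   63.50362855] [ 3.14158800e+00 -1.33335785e-04 -2.62232238e-01]
[217.29054934 219.62129564]
[227.60237184 211.58592558]
```

View pics/s4.png

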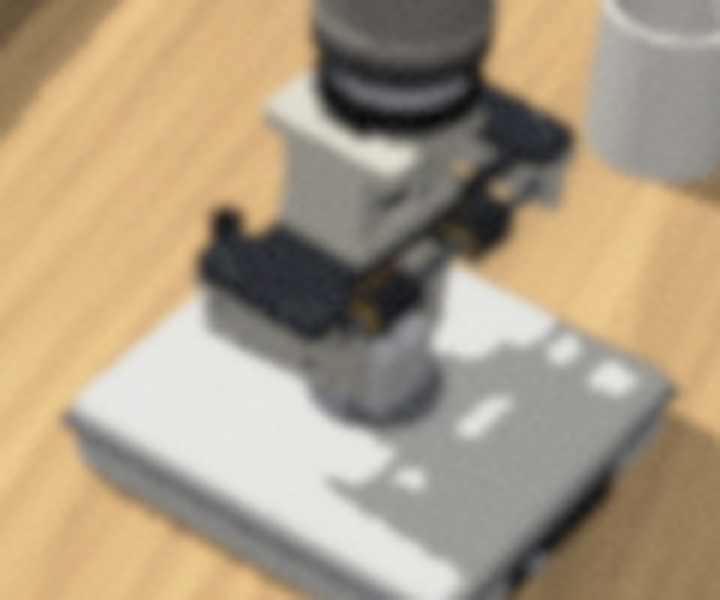

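The side view shows the lever seated, with the knob at (226,217), which matches yaw -0.26. I'll take one more small step to feel for the stop.

Call:
jog_arm(targets=[{"xyz": [0,0,0],"spin": 0.1},{"xyz": [0,0,0],"spin": 0.1},{"xyz": [0,0,0],"spin": 0.1},{"xyz": [0,0,0],"spin": 0},{"xyz": [0,0,0],"spin": 0},{"xyz": [0,0,0],"spin": 0},{"xyz": [0,0,0],"spin": 0},{"xyz": [0,0,0],"spin": 0},{"xyz": [0,0,0],"spin": 0},{"xyz": [0,0,0],"spin": 0}])

```text
time: 35.45
tool_pos: [571.5, -191.9, 63.5]
tcp_rot: [-3.142, -0.0, -0.292]
contact_force: [0.5, -1.3, -5.9]
grip_width: 38.1
finger_force: 30.0
```

```bash
python3 -c "
from plant import bot
o=bot.get_obs();print(o['contact_force'],o['moment'],o['tool_pos'],o['tcp_rot'])"
```

```text
[ 0.45854925 -1.33721612 -5.91200337] [-0.37366021  0.10118689  0.04139177] [ 571.50522636 -191.85982265   63.52350883] [-3.14153167e+00 -1.42859989e-04 -2.92238618e-01]
```

The command is past the full-play stop angle, which is about -0.28. I'll back off within the play so the arm lines up with the steriliser axis, then release and rise.

Call:
jog_arm(targets=[{"xyz": [0,0,0],"spin": -0.2},{"xyz": [0,0,0],"spin": -0.2},{"xyz": [0,0,0],"spin": -0.2},{"xyz": [0,0,0],"spin": -0.2},{"xyz": [0,0,0],"spin": -0.1},{"xyz": [0,0,0],"spin": 0},{"xyz": [0,0,0],"spin": 0},{"xyz": [0,0,0],"spin": 0},{"xyz": [0,0,0],"spin": 0},{"xyz": [0,0,0],"spin": 0}])

```text
time: 36.7
tool_pos: [571.5, -191.8, 63.5]
tcp_rot: [-3.141, -0.0, -0.202]
contact_force: [-1.0, 0.2, -1.0]
grip_width: 37.7
finger_force: 30.0
```

Call:
jog_arm(gripper=100, targets=[{"xyz": [0,0,0],"spin": 0},{"xyz": [0,0,0],"spin": 0},{"xyz": [0,0,0],"spin": 0},{"xyz": [0,0,0],"spin": 0},{"xyz": [0,0,0],"spin": 0},{"xyz": [0,0,0],"spin": 0},{"xyz": [0,0,0],"spin": 0},{"xyz": [0,0,0],"spin": 0},{"xyz": [0,0,0],"spin": 0},{"xyz": [0,0,0],"spin": 0}])

```text
time: 37.95
tool_pos: [571.4, -191.8, 63.5]
tcp_rot: [-3.142, 0.0, -0.202]
contact_force: [-0.9, 0.5, 0.1]
grip_width: 91.8
finger_force: 0.0
```

Call:
jog_arm(targets=[{"xyz": [0,0,-0.1],"spin": 0},{"xyz": [0,0,-0.3],"spin": 0},{"xyz": [0,0,-0.4],"spin": 0},{"xyz": [0,0,-0.4],"spin": 0},{"xyz": [-0.4,0,-0.2],"spin": 0},{"xyz": [-0.5,0,0],"spin": 0},{"xyz": [-0.5,0,0],"spin": 0},{"xyz": [-0.4,0,0],"spin": 0},{"xyz": [0,0,0],"spin": 0},{"xyz": [0,0,0],"spin": 0}])

```text
time: 39.2
tool_pos: [431.3, -163.3, 176.2]
tcp_rot: [3.141, -0.002, -0.202]
contact_force: [-0.2, 0.1, 0.6]
grip_width: 92.0
finger_force: 0.0
```

```bash
python3 - <<'E'
from h import *
t=bot.capture("top");s=bot.capture("side");o=bot.get_obs();print(o["time"],o["tool_pos"])
a=cv2.resize(t[175:275,295:395],None,fx=4,fy=4,interpolation=cv2.INTER_CUBIC);b=cv2.resize(s[135:235,250:350],None,fx=4,fy=4,interpolation=cv2.INTER_CUBIC)
cv2.imwrite("pics/f.png",np.hstack([a,b]))
for y in(-.173,-.29,-.05): print(y,*[((proj(n,[571.3+96*np.cos(y),-191.8+96*np.sin(y),103])[0]-c+.5)*4).round(1) for n,c in(("top",[295,175]),("side",[250,135]))])
print([((proj(n,[571.3,-191.8,89])[0]-c+.5)*4).round(1) for n,c in(("top",[295,175]),("side",[250,135]))])
E
```

```text
39.3 [ 431.32819093 -163.24126885  175.74182212]
-0.173 [223.8  63.2] [124.5  47.3]
-0.29 [240.5  66.8] [134.4  39.7]
-0.05 [206.1  61.5] [115.5  56.1]
[array([200.1, 207.9]), array([233.2, 115.9])]
```

View pics/f.png

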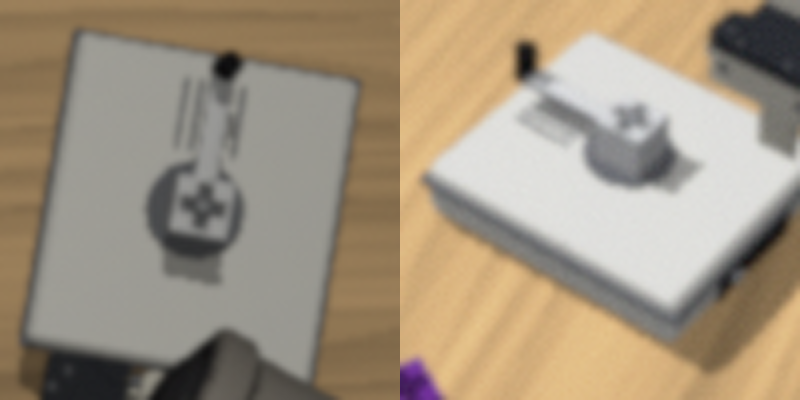

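The top and side views show the lever level on the disc. Its arm runs parallel to the steriliser's edges (knob at 229,65, yaw about -0.2 against an axis of about -0.17), and the gripper is clear. I'll hand it in.

```bash
python3 -c "
from plant import bot
print(bot.close_job())"
```

```text
the job is handed in; nothing more can be done
None
```

I seated the lever fully on the spindle, turned it clockwise to about where the stop should be, let go and handed the job in after about 39 s; no verdict came back, and I inferred the stop from the angle because the torque readings were too noisy to feel it.

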